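# Hold a chassis end bar against its sprung contact pads for fastening

## Task

Pick the black end bar up off the mat by its orange grip and seat it flat on the metal tray between the two yellow marks, with its flat front face square against the two sprung copper pads. Press it in with about 10 newtons, shared evenly by both pads so that each is pushed about halfway in and never bottoms out, and keep that push steady while a colleague drives the screw: finish while still holding and pressing the bar. Leave the router, screwdriver and jar where they are.

Things in the scene. Friction and masses are not known exactly. Their poses are not given: they have to be found in the camera images.
- tray: Bare metal tray, fixed, level, yaw varies: 270 (y) x 220 (x) mm, floor 3 mm thick, origin at centre of underside. Side lips 12 mm high at y = +-134. At its +x side a flange 32 mm high (near face x = +92) with two copper pads before it, free faces at x = +70. The bar is pushed along the tray's +x. Yellow lines at y = +-79 mark the bar's ends: it is centred with its origin at tray y = 0.
- pad_left: Left copper pad, 30 mm wide (y), 14 mm high, on a spring. Origin: centre of the face that the bar touches; free at tray x = 70 mm, y = +45 mm, 14 mm above the bench; axes as the tray's. Slides only along the tray's +x, up to 14 mm, pushing back 0.7 N per mm (5 N at 7 mm); at 14 mm it bottoms and is rigid.
- pad_right: Right copper pad, the same as the left, at tray y = -45 mm.
- bar: Black end bar, 150 (y) x 50 (x) x 20 mm high, about 0.3 kg, on the mat. Origin: centre of underside, z up. Front face, with two bright steel plates, at x = +25 mm, goes against the pads. On top an orange grip, 14 mm thick (x), 70 mm long (y), 20 to 58 mm above the underside, mid-plane at x = -7 mm (nearer the back): pinch it across its 14 mm.
- bar_grip (a point): Where to pinch the orange grip: in the middle of it, 46 mm above the bar's underside; axes as the bar's.
- bar_face (a point): Centre of the bar's front face, 10 mm above its underside; axes as the bar's.
- mat: Blue mat fixed on the bench, 170 (x) by 200 (y) by 4 mm; the bar starts on it. Origin at the centre of its underside.
- router: Bystander: black rounded box 72 by 100 by 28 mm with a blue stripe, loose. Origin at the centre of its underside.
- driver: Bystander: screwdriver with a red handle, about 200 mm, loose, lying on the bench along its x.
- jar: Bystander: amber glass jar, 56 mm across, 60 mm high, loose. Origin at the centre of its underside.
There are look-alikes about, which are no part of the job. Leave any white look-alike of the bar alone.

How it is judged:
By the outcome, as a careful person would: the job done as asked, in the order asked, and still so for the second after the job is handed in, while the arm keeps its last pose, push and grip.
It also fails if it takes over 48 s, if anything falls off the work surface, if the arm or the gripper's body presses on something with over 40 N, if the wrist force passes 120 N, or if a joint passes its speed limit or range.

## Robot

A 6-joint arm with a two-finger parallel gripper is mounted at the origin on the work surface. World frame = base frame: x ahead of the robot, y to its left, z up, the work surface at z = 0. Lengths are in m, angles in degrees, forces in N, time in s.
With the tool pointing down it reaches from about 0.25 to 0.725 m from the base axis. Payload 9.7 kg.
Tool frame: the origin (TCP) lies midway between the tips of the shut fingers; the grasp point (between the pads) lies 19 mm behind it; x points along the fingers, y is the direction in which the jaws open and shut, and the axes are right-handed (so a half turn about x gives the same grasp; the last joint's range is limited). The gripper opens to 85 mm and grips with 20 to 120 N. Pads are 22 mm wide; open, the fingers measure 114 mm over their backs; the gripper's body (76 mm by 85 mm) begins 54 mm behind the grasp point. The pads swing forward as they close: fully open they stand 13 mm farther back than shut.
Start: joints at [76.834, 4.979, 10.078, 95.1, 0, 90], TCP at [0.125, 0.536, 0.231] pointing down, gripper open.
Joint ranges: [-179.16, 179.16], [-48.56, 103.87], [-65.8, 70.77], [-126.05, 130.52], [-82.76, 87.17], [-180, 180]. Speed limits (degrees/s): [127.2, 127.2, 147.25, 180, 180, 180].

## Interface

Orientations are given as [roll, pitch, yaw] about the fixed x, y, z axes, in that order (R = Rz(yaw) Ry(pitch) Rx(roll)).
In Python, from workcell import bot, cams gives the robot as it stands.
- The arm moves only by the tool apply_moves, never from a script. Its argument "commands" is a list of rows, each a list of 5 numbers: the shift along the tool's x, y, z in m, then the turn about the tool's x in rad, then the opening, from -1 (shut) to 1 (fully open). In form: [[tx, ty, tz, roll, hand], ...]. A call has 1 to 12 rows; each row is the pose to reach, as a shift and turn from the pose measured when the call began, along the tool's axes at that moment; what a row does not reach only later rows make up. A row lasts 1/10 s, in which the tool goes at most 50 mm and 8.59 degrees, less where a joint would pass 70% of its speed; a pose out of reach is approached as far as the arm can. A call with a gripper value outside its range is refused whole. The fingers move at their own pace and stop on an object; "newtons" is the grip in N (left out, the last holds). Time passes only in rows, so rows that repeat a pose let the fingers close. It gives the time, the measured TCP pose, the force and the opening at its end, in the units of the state.
- bot.get_obs(): the state, without advancing time (a new reading comes with each control period).
- cams.camera(name): name is "side" or "top"; returns a dict with "frame" (420x560x3 uint8, blue, green, red), "depth" (420x560 float32, m along the optical axis (not along the pixel's ray), 0 where there is no reading), "camera_matrix" (3x3 intrinsics, pixels), "R" (3x3) and "t" (3): a world point X has camera coordinates R X + t. Camera axes: x right, y down, z forward; pixel columns grow to the right and rows downward; lengths in m; the calibration is good to about 2 mm. A picture is of the moment at which its call begins.
- bot.job_done(): hands the job in, once; it reports no verdict.
Trained networks look in the newest picture that a camera, given by its name, has taken for a name from the list of things; names that differ only in an ending like _2 or _b are one class to them, and where a whole thing is asked for, a point or a joint stands for the part that bears it (a point fixed in the world has none). Each returns a list of dicts, best first, with "confidence" (0 to 1); they miss things now and then, are a little off and sometimes report something else, mostly with a low value. They report only what shows in the picture. A call takes as long as a camera call. They do not tell look-alikes from the thing itself.
- cams.spot_in(name, camera): "rect" ([left, top, right, bottom] in pixels, round what is visible of it).
The state is a dict: "time": time; "q": joint angles; "qd": joint speeds; "joint_efforts": joint torques, N m; "ee_pos": TCP position; "tcp_rot": TCP orientation; "wrist_force": force on the tool from outside, world axes, zero at the start; "torque": the same for the moment, N m; "opening": finger opening in m.
Only numpy, scipy, OpenCV 4.12 (cv2) and the standard library are available. Lean on these libraries where they do the work, as an engineer would, in place of code of your own. Each camera call takes 0.05 s, during which the arm holds its last target. There are 200 camera calls.

## Working session

There is one attempt and no reset: what is moved stays moved. The work goes in short steps, Python scripts to look and compute and a tool call to move; the robot and the scene stay as the last step left them, time stands still between calls to the robot, and variables do not carry over. Pictures are saved under pics/ and viewed, about 8 in all and at most 12, crops included, and the job is handed in when it is done.

Besides the shell and the picture viewer there is one more tool, called after "Request:" by a JSON object that holds its "fn" and its "kwargs", one argument or row to a line. apply_moves: Moves the arm, as the interface text tells. Its arguments: {"type":"object","properties":{"commands":{"type":"array"},"newtons":{"type":"number"}},"required":["commands"]}

```bash
mkdir -p pics; cat > h.py <<'E'
import numpy as np, cv2
from workcell import bot, cams
def cloud(c):
    K=np.array(c["camera_matrix"]);d=c["depth"];v,u=np.indices(d.shape)
    P=np.stack([(u-K[0,2])/K[0,0]*d,(v-K[1,2])/K[1,1]*d,d],-1)
    W=(P-np.array(c["t"]))@np.array(c["R"]); W[d==0]=np.nan
    return W
E
python3 - <<'E'
from h import *
print(bot.get_obs())
for n in("top","side"):
    c=cams.camera(n); cv2.imwrite(f"pics/{n}0.png",c["frame"]); W=cloud(c); np.savez(f"{n}0.npz",W=W,f=c["frame"])
    print(n,"cam pos",-np.array(c["R"]).T@np.array(c["t"]))
    for t in("tray","pad_left","bar","bar_grip","mat","router","driver","jar"):
        for r in cams.spot_in(t,n)[:3]:
            a=[int(x) for x in r["rect"]]; m=W[(a[1]+a[3])//2,(a[0]+a[2])//2]
            print(t,a,round(r["confidence"],2),np.round(m,3))
E
```

```text
{'time': 0.0, 'q': array([7.68354059e+01, 5.01317133e+00, 1.00341173e+01, 9.51010981e+01,
       1.77908713e-03, 8.99997141e+01]), 'qd': array([ 0.01813349,  0.02053899, -0.0433054 ,  0.09486394, -0.06489468,
       -0.06560594]), 'joint_efforts': array([-8.46755847e-04, -5.20387709e+01,  4.64804792e+01,  1.61671301e-02,
       -4.85246710e-05, -7.29650282e-06]), 'ee_pos': array([0.12519868, 0.53531379, 0.2305602 ]), 'tcp_rot': array([ -91.27183608,   89.91982818, -104.43614555]), 'wrist_force': array([ 0.35737187,  0.00237852, -0.04435852]), 'torque': array([0.05604356, 0.04679506, 0.02122021]), 'opening': 0.08572618937202772}
top cam pos [0.23957565 0.08076367 1.5906274 ]
tray [312, 161, 414, 245] 0.71 [ 0.515 -0.173  0.003]
pad_left [216, 194, 264, 218] 0.67 [0.505 0.195 0.064]
bar [142, 272, 187, 321] 0.94 [0.252 0.414 0.061]
bar [206, 263, 257, 298] 0.92 [0.292 0.224 0.056]
bar [215, 193, 264, 219] 0.72 [0.505 0.197 0.064]
bar_grip [214, 195, 265, 212] 0.83 [0.52  0.2   0.028]
bar_grip [205, 261, 256, 295] 0.79 [0.299 0.23  0.019]
bar_grip [142, 271, 189, 320] 0.7 [0.255 0.41  0
[... 311 characters left out ...]
01  0.005]
pad_left [330, 273, 340, 285] 0.57 [ 0.585 -0.127  0.018]
pad_left [243, 186, 281, 225] 0.41 [0.51  0.162 0.035]
bar [134, 164, 183, 194] 0.87 [0.26  0.391 0.035]
bar [160, 193, 197, 235] 0.85 [0.296 0.215 0.021]
bar [246, 183, 279, 223] 0.69 [0.51  0.164 0.04 ]
bar_grip [164, 188, 199, 236] 0.79 [0.304 0.22  0.022]
bar_grip [241, 186, 279, 221] 0.77 [0.505 0.163 0.042]
bar_grip [135, 165, 185, 197] 0.67 [0.265 0.388 0.028]
mat [229, 185, 305, 236] 0.75 [0.519 0.149 0.025]
driver [392, 264, 468, 298] 0.71 [ 0.768 -0.198  0.02 ]
jar [366, 207, 387, 239] 0.68 [ 0.735 -0.026  0.055]
jar [247, 183, 280, 223] 0.33 [0.513 0.164 0.039]
jar [390, 260, 470, 296] 0.33 [ 0.77  -0.194  0.023]
```

View pics/top0.png

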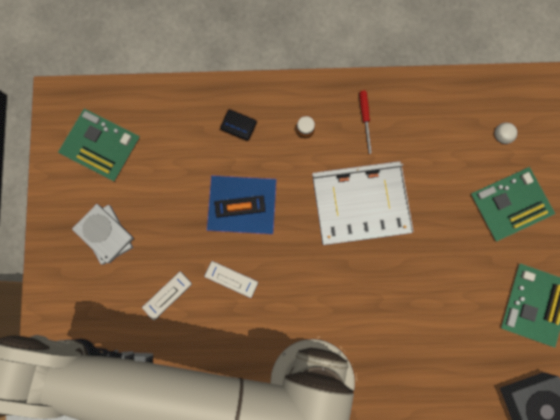

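View pics/side0.png

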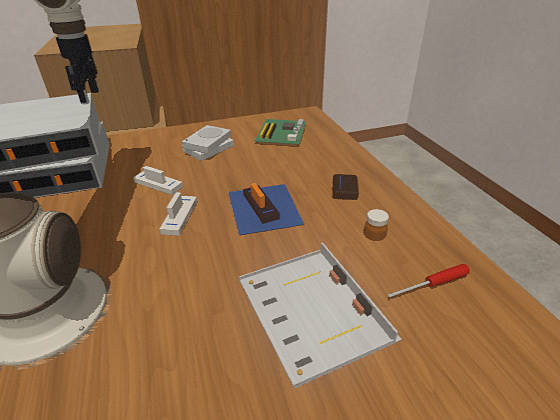

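The black bar lies on the blue mat at about (240,206) in the top view, and the tray is at about (362,203) with its pads on the far (+x) side. The two white look-alikes are at (231,279) and (167,295). Next I measure the bar and tray poses.

```bash
python3 - <<'E'
from h import *
def rect(P):
    c,s,a=cv2.minAreaRect(P[:,:2].astype(np.float32)*1000); return np.round(c,1),np.round(s,1),round(a,2)
def crop(n,x0,y0,x1,y1,k):
    return cv2.resize(np.load(n+"0.npz")["f"][y0:y1,x0:x1],None,fx=k,fy=k,interpolation=cv2.INTER_CUBIC)
a=crop("top",200,165,420,255,3.6); b=crop("side",225,170,405,390,2.6)
c=np.zeros((600,792,3),np.uint8); c[:200,:]=cv2.resize(a,(792,324))[:200]
c=np.zeros((600,792,3),np.uint8); a=cv2.resize(a,(640,262)); c[:262,:640]=a
b1=crop("side",225,170,315,240,4); c[262:542,:360]=b1; b2=crop("side",235,235,405,390,2.1); c[262:262+b2.shape[0],380:380+b2.shape[1]]=b2
cv2.imwrite("pics/crops.png",c)
for n in("top","side"):
    D=np.load(n+"0.npz");W=D["W"];f=D["f"];hsv=cv2.cvtColor(f,cv2.COLOR_BGR2HSV);H,S,V=[hsv[...,i].astype(int) for i in range(3)]
    X,Y,Z=W[...,0],W[...,1],W[...,2]
    mat=(X>.4)&(X<.64)&(Y>.05)&(Y<.35)
    blue=mat&(H>95)&(H<130)&(S>100)
    print(n,"mat",rect(W[blue]),np.nanmedian(Z[blue]))
    org=mat&(H<20)&(S>150)&(V>100)
    print(" orange",org.sum(),rect(W[org]),"z",np.nanpercentile(Z[org],[5,50,95]),"mean",W[org].mean(0))
    blk=mat&(Z>.015)
    print(" raised",blk.sum(),rect(W[blk]))
    body=mat&(Z>.018)&(Z<.032); print(" top of body",body.sum(),rect(W[body]),W[body].mean(0),np.median(Z[body]))
    tr=(X>.3)&(X<.72)&(Y>-.4)&(Y<0)
    gray=tr&(S<45)&(V>110); print(" tray",gray.sum(),rect(W[gray&(Z<.05)]))
    fl=tr&(Z>.024)&(Z<.05)&(X<.68); print(" flange",fl.sum(),rect(W[fl]))
    ye=tr&(H>18)&(H<35)&(S>70)&(V>150)&(Z<.02)
    k,l,st,ce=cv2.connectedComponentsWithStats(ye.astype(np.uint8))
    for i in range(1,k):
        if st[i,4]>12: P=W[l==i];print("  yellow",st[i,4],rect(P),np.round(P.mean(0),4),cv2.fitLine(P[:,:2].astype(np.float32),cv2.DIST_HUBER,0,.01,.01).ravel())
E
```

```text
top mat (array([520.6, 195. ]), array([194.5, 164.1]), 85.47) 0.005990340696838946
 orange 3673 (array([520., 200.]), array([239.9, 299.9]), 0.0) z [-0.00410208  0.00189092  0.01068166] mean [0.515684   0.20494306 0.00405907]
 raised 865 (array([512.7, 193.8]), array([183.2, 154.7]), 83.06)
 top of body 651 (array([497.2, 204.9]), array([ 82.2, 165. ]), 3.58) [0.51087308 0.19765583 0.02522356] 0.02541522349555904
 tray 6023 (array([ 558.4, -163.8]), array([305.9, 271.5]), 6.27)
 flange 256 (array([ 599.4, -160.6]), array([ 28.6, 268.1]), 5.52)
  yellow 29 (array([ 544.7, -245.4]), array([73. ,  4.5]), 5.96) [ 0.5459 -0.2451  0.0051] [ 0.99526507  0.09719817  0.5539319  -0.24394272]
side mat (array([522.4, 193.8]), array([202.9, 167.6]), 85.01) 0.005303202066243925
 orange 1466 (array([520. , 200.2]), array([299.2, 239.9]), 89.98) z [-0.00042264  0.00164391  0.06141789] mean [0.511977   0.21808324 0.00871819]
 raised 691 (array([514.8, 196.4]), array([ 50.9, 150. ]), 5.98)
 top of body 466 (array([514.8, 196.4]), array([ 50.9, 150. ]), 5.98) [0.51335655 0.17586862 0.02489916] 0.02510043167407898
 tray 11601 (array([ 560.9, -164.7]), array([306.1, 272.5]), 6.01)
 flange 616 (array([ 607.1, -159.8]), array([ 16.2, 271.6]), 6.21)
  yellow 68 (array([525. , -88.9]), array([89.2,  6.6]), 6.4) [ 0.523  -0.0889  0.0042] [ 0.99328995  0.11565059  0.5229965  -0.08889755]
  yellow 99 (array([ 541.4, -245.6]), array([90. ,  5.8]), 6.2) [ 0.5415 -0.2458  0.0043] [ 0.9944135   0.10555451  0.54148626 -0.245841  ]
  yellow 17 (array([ 440.2, -293.2]), array([7.2, 5.3]), 33.43) [ 0.4403 -0.293   0.0069] [ 0.9901691   0.1398756   0.43987358 -0.29316738]
```

View pics/crops.png

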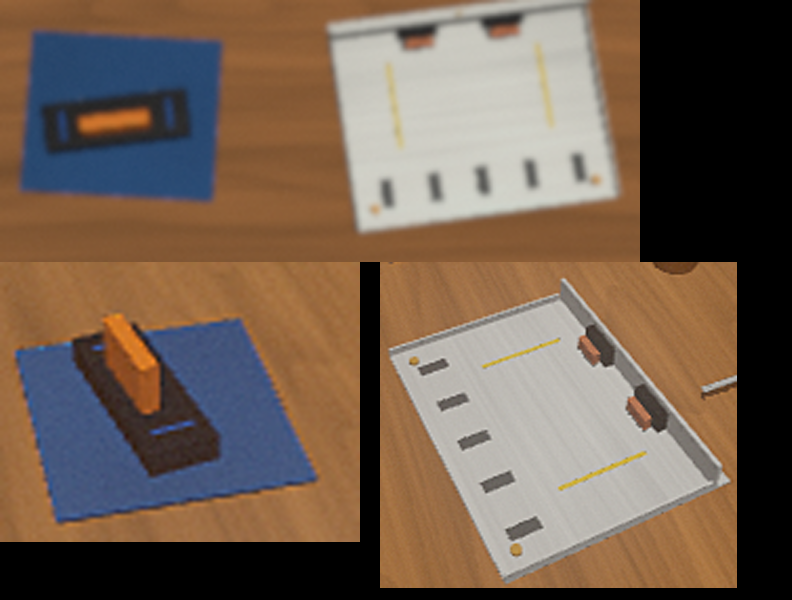

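```bash
python3 - <<'E'
from h import *
def rect(P):
    c,s,a=cv2.minAreaRect(P[:,:2].astype(np.float32)*1000); return np.round(c,1),np.round(s,1),round(a,2)
for n in("top","side"):
    D=np.load(n+"0.npz");W=D["W"];f=D["f"];hsv=cv2.cvtColor(f,cv2.COLOR_BGR2HSV);H,S,V=[hsv[...,i].astype(int) for i in range(3)]
    X,Y,Z=W[...,0],W[...,1],W[...,2]
    m=(X>.4)&(X<.64)&(Y>.05)&(Y<.35)&(Z>.055)&(Z<.07)
    print(n,"griptop",m.sum(),rect(W[m]),np.median(W[m],0))
    c,s=np.cos(np.radians(6.2)),np.sin(np.radians(6.2))
    # tray frame about yellow midpoint
    U=(X-.5322)*c+(Y+.1673)*s; T=-(X-.5322)*s+(Y+.1673)*c
    tr=(abs(U)<.16)&(abs(T)<.15)
    for nm,k in (("lipL",tr&(T>.115)&(Z>.009)&(Z<.03)&(U<.05)),("lipR",tr&(T<-.115)&(Z>.009)&(Z<.03)&(U<.05)),("flange",tr&(Z>.027)&(U>.03)&(abs(T)<.11)),("copper",tr&(H<16)&(S>80)&(V>80)&(Z>.006)&(U>0)&(U<.08)),("floor",tr&(S<45)&(V>120)&(Z<.008)&(abs(T)<.12))):
        if k.sum()<5: print(nm,k.sum());continue
        print(nm,k.sum(),"U %",np.round(np.percentile(U[k],[0,5,50,95,100])*1e3,1),"T %",np.round(np.percentile(T[k],[0,5,50,95,100])*1e3,1), "z",np.round(np.median(Z[k]),4))
        if nm=="flange":
            for T0 in range(-100,101,40):
                q=k&(abs(T*1e3-T0)<20); 
                if q.sum(): print("  T",T0,"Umin/med",np.round(np.percentile(U[q],[3,50])*1e3,1))
        if nm=="copper":
            for sg in(1,-1):
                q=k&(T*sg>0); print("  pad",sg,q.sum(),np.round(np.percentile(U[q],[2,20,50])*1e3,1),np.round(np.percentile(T[q],[2,50,98])*1e3,1))
E
```

```text
top griptop 116 (array([504. , 197.5]), array([15. , 69.8]), 5.89) [0.50409944 0.19728054 0.06294218]
lipL 88 U % [-159.9 -122.2  -33.7   45.3   48.8] T % [115.2 116.8 133.2 140.9 149.2] z 0.0121
lipR 98 U % [-154.  -126.7  -35.3   39.9   47.5] T % [-149.4 -139.2 -133.  -117.5 -116. ] z 0.0115
flange 164 U % [53.5 65.4 75.7 79.5 81.8] T % [-108.9  -93.9   -2.3   94.6  109.7] z 0.0317
  T -100 Umin/med [73.5 76. ]
  T -60 Umin/med [57.4 74.5]
  T -20 Umin/med [64.  75.9]
  T 20 Umin/med [67.3 75.6]
  T 60 Umin/med [65.7 75.3]
  T 100 Umin/med [74.8 76.1]
copper 98 U % [ 4.6 25.6 58.3 65.9 74.4] T % [-148.8 -143.3   34.   147.6  149.5] z 0.0185
  pad 1 52 [ 7.7 48.5 58.3] [ 32.7  53.2 148.7]
  pad -1 46 [26.7 53.5 58.4] [-146.3  -48.4  -31.5]
floor 4151 U % [-126.4 -116.6  -23.5   74.9   97.5] T % [-120.  -109.     0.5  108.8  120. ] z 0.0037
side griptop 102 (array([507.9, 195.1]), array([14.7, 71.5]), 4.88) [0.50688753 0.19149959 0.06267157]
lipL 141 U % [-123.2 -116.7  -39.1   40.7   49.4] T % [130.1 131.1 132.8 135.2 136.1] z 0.0117
lipR 209 U % [-122.5 -114.6  -42.3   40.9   49.8] T % [-136.7 -135.9 -134.9 -133.3 -132.5] z 0.012
flange 326 U % [68.  71.9 78.9 82.3 83.4] T % [-109.9 -101.7  -17.4   93.8  109.3] z 0.0319
  T -100 Umin/med [77.2 78.7]
  T -60 Umin/med [69.9 78.6]
  T -20 Umin/med [71.3 79.1]
  T 20 Umin/med [73.3 78.9]
  T 60 Umin/med [69.3 78.8]
  T 100 Umin/med [77.7 79.7]
copper 179 U % [54.7 55.9 57.8 63.6 68.6] T % [-61.4 -60.3 -34.1  54.2  61.7] z 0.0204
  pad 1 79 [56.  56.5 58. ] [28.7 42.1 57.7]
  pad -1 100 [55.2 56.2 57.7] [-60.9 -48.4 -32.1]
floor 9101 U % [-124.4 -116.5  -29.8   63.1  143.4] T % [-120.  -111.9  -19.9  104.1  120. ] z 0.0038
```

```bash
cat >> h.py <<'E'
from scipy.spatial.transform import Rotation as Ro
def plan(x,y,z,yaw):
    o=bot.get_obs(); R=Ro.from_euler("xyz",o["tcp_rot"],degrees=True).as_matrix(); p=o["ee_pos"]
    sh=R.T@(np.array([x,y,z])-p)
    yw=np.degrees(np.arctan2(R[1,1],R[0,1])); d=(yaw-yw+90)%180-90
    # tool x is down: +roll about tool x lowers world yaw
    print("t",np.round(o["time"],2),"p",np.round(p,4),"toolx",np.round(R[:,0],4),"y-axis yaw",round(yw,2),"| shift",np.round(sh,4),"roll",round(np.radians(-d),4),"F",np.round(o["wrist_force"],2),"M",np.round(o["torque"],2),"op",round(o["opening"],4),"q6",round(o["q"][5],1))
E
python3 -c "
from h import *
plan(.506,.1965,.15,6);plan(.506,.1965,.031,6)"
```

```text
t 0.9 p [0.1253 0.5355 0.2313] toolx [ 0.  0. -1.] y-axis yaw 76.83 | shift [ 0.0813 -0.2434  0.4479] roll 1.2363 F [ 0.26 -0.11  0.42] M [-0.01  0.03 -0.02] op 0.0853 q6 90.0
t 0.9 p [0.1253 0.5355 0.2313] toolx [ 0.  0. -1.] y-axis yaw 76.83 | shift [ 0.2003 -0.2434  0.4479] roll 1.2363 F [ 0.26 -0.11  0.42] M [-0.01  0.03 -0.02] op 0.0853 q6 90.0
```

Request:
{"fn": "apply_moves", "kwargs": {
  "commands": [
    [0.008,-0.024,0.045,0.124,1],
    [0.016,-0.049,0.09,0.247,1],
    [0.024,-0.073,0.134,0.371,1],
    [0.033,-0.097,0.179,0.495,1],
    [0.041,-0.122,0.224,0.618,1],
    [0.049,-0.146,0.269,0.742,1],
    [0.057,-0.17,0.314,0.865,1],
    [0.065,-0.195,0.358,0.989,1],
    [0.073,-0.219,0.403,1.113,1],
    [0.081,-0.2434,0.448,1.236,1],
    [0.081,-0.2434,0.448,1.236,1],
    [0.081,-0.2434,0.448,1.236,1]
  ],
  "newtons": 80
}}

```text
time: 2.1
ee_pos: [0.507, 0.1948, 0.1494]
tcp_rot: [-71.6, 89.9, -155.7]
wrist_force: [-0.8, -0.2, -0.7]
opening: 0.0855
```

```bash
python3 -c "
from h import *
plan(.506,.1965,.031,6)"
```

```text
t 2.1 p [0.507  0.1948 0.1494] toolx [-1.2e-03 -5.0e-04 -1.0e+00] y-axis yaw 5.89 | shift [ 0.1184 -0.0007 -0.0018] roll -0.002 F [-0.79 -0.23 -0.69] M [0.02 0.04 0.02] op 0.0855 q6 105.1
```

Request:
{"fn": "apply_moves", "kwargs": {
  "commands": [
    [0.03,-0.0007,-0.0018,0,1],
    [0.06,-0.0007,-0.0018,0,1],
    [0.09,-0.0007,-0.0018,0,1],
    [0.107,-0.0007,-0.0018,0,1],
    [0.118,-0.0007,-0.0018,0,1],
    [0.118,-0.0007,-0.0018,0,1],
    [0.118,-0.0007,-0.0018,0,1]
  ]
}}

```text
time: 2.8
ee_pos: [0.5061, 0.1972, 0.0325]
tcp_rot: [-75.2, 90.0, -159.2]
wrist_force: [-0.4, 0.1, 0.7]
opening: 0.0853
```

Request:
{"fn": "apply_moves", "kwargs": {
  "commands": [
    [0,0,0,0,0],
    [0,0,0,0,-0.3],
    [0,0,0,0,-1],
    [0,0,0,0,-1],
    [0,0,0,0,-1],
    [0,0,0,0,-1],
    [0,0,0,0,-1],
    [0,0,0,0,-1],
    [0,0,0,0,-1],
    [0,0,0,0,-1]
  ],
  "newtons": 80
}}

```text
time: 3.8
ee_pos: [0.5063, 0.1972, 0.0327]
tcp_rot: [75.9, 90.0, -8.2]
wrist_force: [-0.1, -0.1, 4.4]
opening: 0.0131
```

```bash
python3 -c "
from h import *
plan(.506,.1965,.031,6)
c=cams.camera('side');W=cloud(c)
cv2.imwrite('pics/g.png',cv2.resize(c['frame'][90:260,160:340],None,fx=3,fy=3))
X,Y,Z=W[...,0],W[...,1],W[...,2]
b=(X>.4)&(X<.64)&(Y>.05)&(Y<.35)&(Z>.018)&(Z<.032)
print(cv2.minAreaRect(W[b][:,:2].astype(np.float32)*1000))
"
```

```text
t 3.8 p [0.5063 0.1972 0.0327] toolx [ 2.e-04 -0.e+00 -1.e+00] y-axis yaw 5.95 | shift [ 0.0017 -0.0003  0.0006] roll -0.0009 F [-0.11 -0.08  4.39] M [-0.11  0.03  0.05] op 0.0131 q6 105.3
((514.404296875, 196.1737518310547), (50.682830810546875, 149.87423706054688), 5.612046718597412)
```

View pics/g.png

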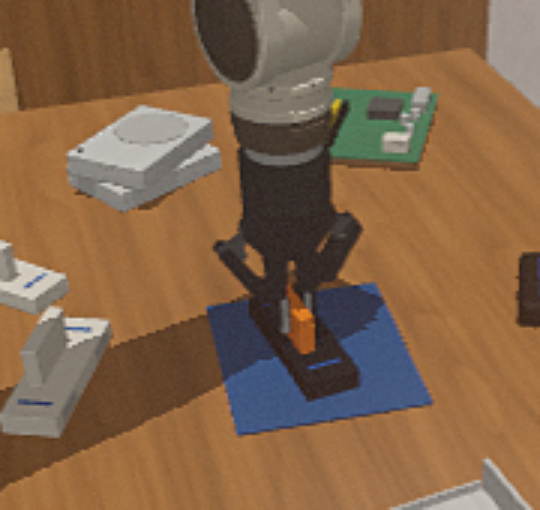

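The grip is closed on the orange part with a 13 mm opening. Next I lift and carry.

Request:
{"fn": "apply_moves", "kwargs": {
  "commands": [
    [-0.02,0,0,0,-1],
    [-0.05,0,0,0,-1],
    [-0.08,0,0,0,-1],
    [-0.1,0,0,0,-1],
    [-0.1,0,0,0,-1],
    [-0.1,0,0,0,-1]
  ]
}}

```text
time: 4.45
ee_pos: [0.506, 0.1971, 0.1315]
tcp_rot: [-70.5, 89.9, -154.5]
wrist_force: [-0.2, 0.2, -4.1]
opening: 0.013
```

```bash
python3 -c "
from h import *
plan(.5357,-.166,.1,6.2)"
```

```text
t 4.45 p [0.506  0.1971 0.1315] toolx [-8.e-04 -4.e-04 -1.e+00] y-axis yaw 5.95 | shift [ 0.0316 -0.008   0.3642] roll -0.0044 F [-0.22  0.16 -4.06] M [ 0. -0.  0.] op 0.013 q6 105.3
```

Request:
{"fn": "apply_moves", "kwargs": {
  "commands": [
    [0,-0.001,0.02,0,-1],
    [0,-0.002,0.055,-0.001,-1],
    [0,-0.003,0.09,-0.002,-1],
    [0,-0.004,0.13,-0.003,-1],
    [0,-0.005,0.17,-0.004,-1],
    [0,-0.006,0.21,-0.004,-1],
    [0,-0.007,0.25,-0.004,-1],
    [0,-0.008,0.29,-0.004,-1],
    [0,-0.008,0.33,-0.004,-1],
    [0.01,-0.008,0.355,-0.004,-1],
    [0.03,-0.008,0.364,-0.004,-1],
    [0.031,-0.008,0.364,-0.004,-1]
  ]
}}

```text
time: 5.65
ee_pos: [0.5334, -0.1664, 0.0958]
tcp_rot: [-107.8, 89.5, 168.2]
wrist_force: [0.6, -0.0, -2.8]
opening: 0.0126
```

```bash
python3 -c "
from h import *
plan(.5357,-.166,.035,6.2)
c=cams.camera('side');W=cloud(c)
cv2.imwrite('pics/c.png',cv2.resize(c['frame'][130:400,200:480],None,fx=2.2,fy=2.2))
X,Y,Z=W[...,0],W[...,1],W[...,2]
for lo in (.079,.084,.088):
  b=(X>.4)&(X<.64)&(Y>-.26)&(Y<-.06)&(Z>lo)&(Z<.101)&(X>.515)
  print(cv2.minAreaRect(W[b][:,:2].astype(np.float32)*1000),np.percentile(Z[b],[5,50,95]))
"
```

```text
t 5.65 p [ 0.5334 -0.1664  0.0958] toolx [-0.0077  0.0016 -1.    ] y-axis yaw 6.06 | shift [ 0.0608  0.0028 -0.    ] roll -0.0025 F [ 0.56 -0.01 -2.8 ] M [-0.    0.05  0.01] op 0.0126 q6 66.6
((540.8539428710938, -165.91693115234375), (51.35405349731445, 150.20822143554688), 6.231998920440674) [0.08172201 0.08764898 0.09307424]
((540.966064453125, -165.9047088623047), (51.128631591796875, 150.20822143554688), 6.231997966766357) [0.08562333 0.08779629 0.09371928]
((540.1644287109375, -166.72418212890625), (49.193904876708984, 148.61001586914062), 6.460239410400391) [0.08805436 0.0886863  0.09747653]
```

View pics/c.png

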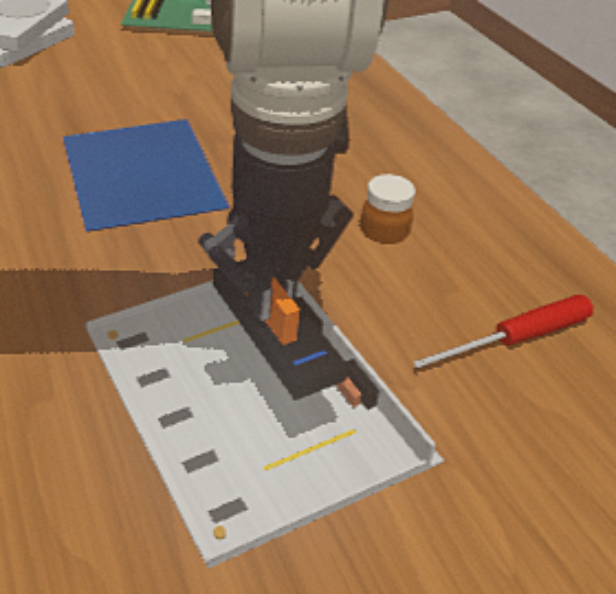

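Request:
{"fn": "apply_moves", "kwargs": {
  "commands": [
    [0.02,0.001,0,-0.002,-1],
    [0.04,0.002,0,-0.002,-1],
    [0.05,0.002,0,-0.002,-1],
    [0.055,0.002,0,-0.002,-1],
    [0.055,0.002,0,-0.002,-1],
    [0.055,0.002,0,-0.002,-1]
  ]
}}

```text
time: 6.3
ee_pos: [0.536, -0.1652, 0.0433]
tcp_rot: [-109.0, 89.7, 167.3]
wrist_force: [-0.6, 1.4, -2.5]
opening: 0.0126
```

```bash
cat >> h.py <<'E'
def look(zt=None):
    o=bot.get_obs(); zt=zt or o["ee_pos"][2]-.0287+.020   # bar top height
    for n in("side","top"):
        c=cams.camera(n);W=cloud(c);X,Y,Z=W[...,0],W[...,1],W[...,2]
        f=c["frame"];hsv=cv2.cvtColor(f,cv2.COLOR_BGR2HSV);H,S,V=[hsv[...,i].astype(int) for i in range(3)]
        cy,sy=np.cos(np.radians(6.2)),np.sin(np.radians(6.2))
        U=(X-.5189)*cy+(Y+.1697)*sy; T=-(X-.5189)*sy+(Y+.1697)*cy
        P=lambda k,q=(2,50,98):(int(k.sum()),np.round(np.percentile(U[k],q)*1e3,1),np.round(np.percentile(T[k],q)*1e3,1)) if k.sum()>4 else 0
        b=(V<90)&(abs(Z-zt)<.004)&(abs(T)<.09)&(U>-.03)&(U<.085)
        bb=b&(abs(T)>.04)|(b&(U<.03)&0)
        if b.sum()>4:
            cc,ss,a=cv2.minAreaRect(np.stack([U[b],T[b]],1).astype(np.float32)*1000); print(n,"bar rect U,T",np.round(cc,1),np.round(ss,1),round(a,2),P(b))
        ye=(H>18)&(H<35)&(S>70)&(V>120)&(Z<.01)&(abs(U)<.09)
        print("  yel+",P(ye&(T>.06)&(T<.1)),"yel-",P(ye&(T<-.06)&(T>-.1)))
        co=(H<16)&(S>80)&(V>80)&(Z>.007)&(Z<.023)&(U>.055)&(U<.095)
        print("  padL",P(co&(T>.02)&(T<.07)),"padR",P(co&(T<-.02)&(T>-.07)))
    return c
E
python3 -c "
from h import *
plan(.5357,-.166,.0317,6.2); look()"
```

```text
t 6.3 p [ 0.536  -0.1652  0.0433] toolx [-0.0052  0.0012 -1.    ] y-axis yaw 6.24 | shift [ 0.0116 -0.0003  0.0008] roll 0.0008 F [-0.6   1.38 -2.49] M [-0.02  0.01 -0.05] op 0.0126 q6 66.6
side bar rect U,T [24.4  2.3] [149.2  49.2] 89.83 (756, array([ 0.3, 17.6, 47.7]), array([-71.5, -37.9,  69.4]))
  yel+ (30, array([-29.7, -12.7,   5.4]), array([77. , 79.5, 83. ])) yel- (100, array([-28.6,  13.7,  58.5]), array([-80.7, -78. , -75.4]))
  padL (36, array([69.4, 72.1, 77.2]), array([29.7, 33.6, 40.9])) padR (98, array([68.9, 71.2, 78.5]), array([-60. , -47.3, -31.6]))
top bar rect U,T [40.4 46.6] [87.7 63.9] 0.18 (227, array([-2. , 26. , 46.5]), array([17.9, 52. , 77.7]))
  yel+ 0 yel- 0
  padL (8, array([68.1, 70.2, 74.3]), array([33.1, 48.5, 54.9])) padR 0
```

Request:
{"fn": "apply_moves", "kwargs": {
  "commands": [
    [0.004,0,0.002,0,-1],
    [0.007,0,0.002,0,-1],
    [0.009,0,0.002,0,-1],
    [0.01,0,0.002,0,-1],
    [0.011,0,0.002,0,-1],
    [0.0115,0,0.002,0,-1],
    [0.0115,0,0.002,0,-1],
    [0.0115,0,0.002,0,-1]
  ]
}}

```text
time: 7.2
ee_pos: [0.5363, -0.1674, 0.032]
tcp_rot: [-108.7, 89.7, 167.6]
wrist_force: [-0.3, 0.8, -2.8]
opening: 0.0129
```

```bash
python3 -c "
from h import *
plan(.5357,-.166,.0317,6.2); look()"
```

```text
t 7.2 p [ 0.5363 -0.1674  0.032 ] toolx [-0.0046  0.001  -1.    ] y-axis yaw 6.23 | shift [ 0.0003 -0.0005 -0.0014] roll 0.0005 F [-0.27  0.84 -2.77] M [ 0.   -0.02 -0.03] op 0.0129 q6 66.4
side bar rect U,T [41.7  0.5] [ 85.2 150.5] 0.42 (805, array([ 0.3, 21.8, 83.1]), array([-73.7, -40.7,  64.6]))
  yel+ (28, array([-28.9, -14.9,   2.5]), array([76.7, 80.1, 83.8])) yel- (100, array([-28.5,  13.1,  58.1]), array([-80.6, -77.9, -75.1]))
  padL (21, array([69.8, 73.8, 77.9]), array([29.4, 31.4, 35.2])) padR (99, array([69.1, 71.2, 77.6]), array([-60.3, -47.2, -30.8]))
top bar rect U,T [40.  44.2] [64.  87.5] 86.66 (230, array([-1.8, 28.5, 82.8]), array([15.6, 48.3, 75.2]))
  yel+ 0 yel- 0
  padL (11, array([67.7, 71. , 75.2]), array([33.8, 48.1, 57.6])) padR 0
```

Request:
{"fn": "apply_moves", "kwargs": {
  "commands": [
    [0.0005,0,0,0,-1],
    [0.001,0,0,0,-1],
    [0.001,0,0,0,-1],
    [0.001,0,0,0,-1]
  ]
}}

```text
time: 7.7
ee_pos: [0.5363, -0.1674, 0.0317]
tcp_rot: [-107.7, 89.8, 168.5]
wrist_force: [-4.5, 2.1, 4.8]
opening: 0.0132
```

Request:
{"fn": "apply_moves", "kwargs": {
  "commands": [
    [0.0005,0,0,0,-1],
    [0.0007,0,0,0,-1],
    [0.0007,0,0,0,-1],
    [0.0007,0,0,0,-1]
  ]
}}

```text
time: 8.1
ee_pos: [0.5364, -0.1674, 0.0317]
tcp_rot: [-106.4, 89.8, 169.9]
wrist_force: [-4.4, 0.3, 7.7]
opening: 0.0126
```

```bash
python3 -c "
from h import *
plan(.5357,-.166,.0317,6.2); look()"
```

```text
t 8.1 p [ 0.5364 -0.1674  0.0317] toolx [-3.8e-03  7.0e-04 -1.0e+00] y-axis yaw 6.23 | shift [-0.     -0.0005 -0.0015] roll 0.0005 F [-4.4   0.34  7.69] M [ 0.19  0.79 -0.02] op 0.0126 q6 66.4
side bar rect U,T [42.3  0.6] [ 84.8 151.3] 0.21 (812, array([ 0.6, 22.3, 83. ]), array([-73.5, -40.9,  66.1]))
  yel+ (28, array([-29.9, -15.3,   2.8]), array([76.6, 79.7, 83.1])) yel- (101, array([-28.3,  13.2,  58.3]), array([-80.7, -78.1, -75. ]))
  padL (20, array([69.9, 72.9, 77.6]), array([29.4, 31.2, 34.4])) padR (97, array([69.2, 70.8, 78.5]), array([-59.9, -46.9, -31.4]))
top bar rect U,T [40.9 44.7] [62.4 88.1] 87.8 (240, array([-1.9, 29.1, 83.6]), array([16.9, 47.7, 75.1]))
  yel+ 0 yel- 0
  padL (12, array([68.3, 71.1, 75.2]), array([33.5, 43.6, 57.7])) padR 0
```

Request:
{"fn": "apply_moves", "kwargs": {
  "commands": [
    [-0.0003,0,0,0,-1],
    [-0.0003,0,0,0,-1],
    [-0.0003,0,0,0,-1],
    [-0.0003,0,0,0,-1]
  ]
}}

```text
time: 8.6
ee_pos: [0.5364, -0.1674, 0.0317]
tcp_rot: [-106.3, 89.8, 169.9]
wrist_force: [-0.0, 0.1, -1.7]
opening: 0.013
```

Request:
{"fn": "apply_moves", "kwargs": {
  "commands": [
    [0,0.003,0,0,-1],
    [0,0.006,0,0,-1],
    [0,0.009,0,0,-1],
    [0,0.012,0,0,-1],
    [0,0.015,0,0,-1],
    [0,0.017,0,0,-1],
    [0,0.017,0,0,-1],
    [0,0.017,0,0,-1]
  ]
}}

```text
time: 9.4
ee_pos: [0.5536, -0.1656, 0.0317]
tcp_rot: [-108.8, 89.8, 167.4]
wrist_force: [0.6, 0.4, -0.9]
opening: 0.0129
```

```bash
python3 -c "
from h import *
plan(.5364,-.1674,.0317,6.2); look()"
```

```text
t 9.4 p [ 0.5536 -0.1656  0.0317] toolx [-3.3e-03  7.0e-04 -1.0e+00] y-axis yaw 6.24 | shift [ 0.0001 -0.0173 -0.    ] roll 0.0007 F [ 0.63  0.4  -0.86] M [-0.04 -0.21 -0.02] op 0.0129 q6 67.1
side bar rect U,T [50.9  1.1] [ 67.8 151.3] 0.12 (805, array([17.9, 37.1, 82.9]), array([-73.7, -40.3,  67. ]))
  yel+ (42, array([-29.5,  -6.1,  18.8]), array([76.5, 79.7, 82.7])) yel- (100, array([-28.7,  13.8,  58.3]), array([-80.5, -78.1, -75.4]))
  padL 0 padR (62, array([68.7, 73. , 80.8]), array([-59.7, -45.9, -31.5]))
top bar rect U,T [49.7 45.3] [70.6 63.4] 0.21 (248, array([14.6, 45.6, 82.6]), array([17.8, 49.2, 75.2]))
  yel+ 0 yel- 0
  padL (9, array([70.2, 72.7, 75.1]), array([32.9, 45.3, 57.3])) padR 0
```

Request:
{"fn": "apply_moves", "kwargs": {
  "commands": [
    [0,0.001,0,0,-1],
    [0,0.002,0,0,-1],
    [0,0.003,0,0,-1],
    [0,0.003,0,0,-1],
    [0,0.003,0,0,-1]
  ]
}}

```text
time: 10.0
ee_pos: [0.5563, -0.1652, 0.0317]
tcp_rot: [-106.7, 89.8, 169.6]
wrist_force: [-3.4, -1.1, 0.8]
opening: 0.0127
```

Request:
{"fn": "apply_moves", "kwargs": {
  "commands": [
    [0,0.001,0,0,-1],
    [0,0.002,0,0,-1],
    [0,0.002,0,0,-1],
    [0,0.002,0,0,-1]
  ]
}}

```text
time: 10.4
ee_pos: [0.558, -0.1651, 0.0317]
tcp_rot: [-103.7, 89.7, 172.6]
wrist_force: [-4.6, 0.0, 3.4]
opening: 0.0127
```

Request:
{"fn": "apply_moves", "kwargs": {
  "commands": [
    [0,0.001,0,0,-1],
    [0,0.002,0,0,-1],
    [0,0.002,0,0,-1],
    [0,0.002,0,0,-1]
  ]
}}

```text
time: 10.8
ee_pos: [0.5593, -0.1649, 0.0317]
tcp_rot: [-100.8, 89.7, 175.5]
wrist_force: [-7.8, -0.2, 3.9]
opening: 0.0131
```

```bash
python3 -c "
from h import *
plan(.5364,-.1674,.0317,6.2)"
```

```text
t 10.8 p [ 0.5593 -0.1649  0.0317] toolx [-5.9e-03  5.0e-04 -1.0e+00] y-axis yaw 6.22 | shift [ 0.0002 -0.023  -0.    ] roll 0.0004 F [-7.76 -0.22  3.91] M [-0.12  1.36  0.04] op 0.0131 q6 67.4
```

Request:
{"fn": "apply_moves", "kwargs": {
  "commands": [
    [-0.0004,0.001,0,0,-1],
    [-0.0004,0.002,0,0,-1],
    [-0.0004,0.002,0,0,-1],
    [-0.0004,0.002,0,0,-1],
    [-0.0004,0.002,0,0,-1]
  ]
}}

```text
time: 11.3
ee_pos: [0.5603, -0.1648, 0.0319]
tcp_rot: [-98.5, 89.5, 177.7]
wrist_force: [-7.7, -1.7, 2.9]
opening: 0.0127
```

```bash
python3 -c "
from h import *
plan(.5364,-.1674,.0317,6.2);c=look()
plan(.5364,-.1674,.0317,6.2)
cv2.imwrite('pics/p.png',cv2.resize(cams.camera('side')['frame'][230:400,235:405],None,fx=3.4,fy=3.4,interpolation=cv2.INTER_CUBIC))"
```

```text
t 11.3 p [ 0.5603 -0.1648  0.0319] toolx [-8.e-03  3.e-04 -1.e+00] y-axis yaw 6.2 | shift [ 0.0004 -0.0241  0.    ] roll 0.0001 F [-7.66 -1.68  2.89] M [-0.28  1.53  0.01] op 0.0127 q6 67.5
side bar rect U,T [54.4 -0.3] [ 61. 149.] 0.13 (803, array([24.5, 41.8, 83.2]), array([-73.5, -39.8,  67.2]))
  yel+ (48, array([-29.1,  -2.7,  24.1]), array([76.2, 79.9, 83.1])) yel- (100, array([-28.5,  14.6,  58.6]), array([-81.1, -78. , -75.5]))
  padL 0 padR (52, array([73.6, 78.2, 82.3]), array([-59.4, -47.7, -30.4]))
top bar rect U,T [53.  44.5] [66.4 63.5] 87.98 (246, array([22.5, 51.5, 83.1]), array([16.6, 49.1, 75.9]))
  yel+ 0 yel- 0
  padL 0 padR 0
t 11.4 p [ 0.5603 -0.1648  0.0318] toolx [-8.e-03  3.e-04 -1.e+00] y-axis yaw 6.2 | shift [ 0.0003 -0.0241 -0.    ] roll 0.0 F [-7.5  -0.85  2.  ] M [-0.28  1.47 -0.01] op 0.0129 q6 67.5
```

View pics/p.png

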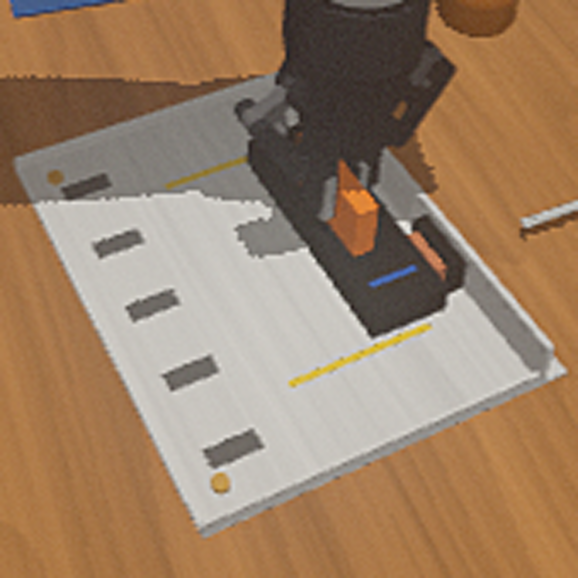

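Request:
{"fn": "apply_moves", "kwargs": {
  "commands": [
    [0,-0.003,0,0,-1],
    [0,-0.006,0,0,-1],
    [0,-0.009,0,0,-1],
    [0,-0.009,0,0,-1],
    [0,-0.009,0,0,-1]
  ]
}}

```text
time: 11.95
ee_pos: [0.5514, -0.1658, 0.0318]
tcp_rot: [-98.9, 89.5, 177.3]
wrist_force: [-0.6, 0.6, -2.1]
opening: 0.0128
```

Request:
{"fn": "apply_moves", "kwargs": {
  "commands": [
    [0.0006,0,0,0,-1],
    [0.0012,0,0,0,-1],
    [0.0012,0,0,0,-1],
    [0.0012,0,0,0,-1]
  ]
}}

```text
time: 12.35
ee_pos: [0.5514, -0.1657, 0.0317]
tcp_rot: [-97.6, 89.6, 178.6]
wrist_force: [-4.3, 0.9, 7.9]
opening: 0.0129
```

```bash
python3 -c "
from h import *
plan(.5536,-.1656,.0317,6.2)"
```

```text
t 12.35 p [ 0.5514 -0.1657  0.0317] toolx [-7.4e-03  2.0e-04 -1.0e+00] y-axis yaw 6.2 | shift [0.     0.0022 0.0001] roll 0.0 F [-4.28  0.9   7.94] M [ 0.19  0.98 -0.06] op 0.0129 q6 67.1
```

Request:
{"fn": "apply_moves", "kwargs": {
  "commands": [
    [0.001,0,0,0,-1],
    [0.001,0,0,0,-1],
    [0.001,0,0,0,-1],
    [0.001,0,0,0,-1]
  ]
}}

```text
time: 12.75
ee_pos: [0.5514, -0.1658, 0.0318]
tcp_rot: [-95.8, 89.6, -179.6]
wrist_force: [-5.1, 1.3, 7.8]
opening: 0.0128
```

Request:
{"fn": "apply_moves", "kwargs": {
  "commands": [
    [0.001,0,0,0,-1],
    [0.001,0,0,0,-1],
    [0.001,0,0,0,-1],
    [0.001,0,0,0,-1]
  ]
}}

```text
time: 13.15
ee_pos: [0.5513, -0.1658, 0.0317]
tcp_rot: [-94.9, 89.6, -178.7]
wrist_force: [-5.0, 0.7, 7.7]
opening: 0.0127
```

```bash
python3 -c "
from h import *
plan(.5536,-.1656,.0317,6.2)"
```

```text
t 13.15 p [ 0.5513 -0.1658  0.0317] toolx [-6.7e-03 -2.0e-04 -1.0e+00] y-axis yaw 6.2 | shift [0.     0.0023 0.0001] roll -0.0 F [-5.    0.66  7.75] M [0.15 0.99 0.02] op 0.0127 q6 67.1
```

Request:
{"fn": "apply_moves", "kwargs": {
  "commands": [
    [0.0012,-0.003,0,0,-1],
    [0.0012,-0.006,0,0,-1],
    [0.0012,-0.009,0,0,-1]
  ]
}}

```text
time: 13.45
ee_pos: [0.5436, -0.1669, 0.0317]
tcp_rot: [-83.6, 89.8, -167.4]
wrist_force: [6.2, -0.2, 0.4]
opening: 0.0128
```

Request:
{"fn": "apply_moves", "kwargs": {
  "commands": [
    [0.001,-0.003,0,0,-1],
    [0.001,-0.006,0,0,-1],
    [0.001,-0.009,0,0,-1]
  ]
}}

```text
time: 13.75
ee_pos: [0.5357, -0.1681, 0.0317]
tcp_rot: [-32.3, 89.9, -116.1]
wrist_force: [4.2, 0.4, 5.1]
opening: 0.0128
```

```bash
python3 -c "
from h import *
plan(.5536,-.1656,.0317,6.2)"
```

```text
t 13.75 p [ 0.5357 -0.1681  0.0317] toolx [-6.0e-04 -1.1e-03 -1.0e+00] y-axis yaw 6.22 | shift [-0.      0.0181 -0.0005] roll 0.0003 F [4.22 0.39 5.07] M [ 0.18 -0.82 -0.02] op 0.0128 q6 66.4
```

Request:
{"fn": "apply_moves", "kwargs": {
  "commands": [
    [-0.0003,0.004,0,0,-1],
    [-0.0003,0.008,0,0,-1],
    [-0.0003,0.012,0,0,-1],
    [-0.0003,0.016,0,0,-1],
    [-0.0003,0.019,0,0,-1],
    [-0.0003,0.021,0,0,-1],
    [-0.0003,0.023,0,0,-1],
    [-0.0003,0.025,0,0,-1],
    [-0.0003,0.027,0,0,-1],
    [-0.0003,0.0275,0,0,-1],
    [-0.0003,0.0275,0,0,-1],
    [-0.0003,0.0275,0,0,-1]
  ]
}}

```text
time: 14.95
ee_pos: [0.5617, -0.1652, 0.0317]
tcp_rot: [-76.1, 89.8, -159.9]
wrist_force: [-9.1, -0.9, 4.1]
opening: 0.0127
```

```bash
python3 -c "
from h import *
plan(.5628,-.1646,.0317,6.2);look();plan(.5628,-.1646,.0317,6.2)"
```

```text
t 14.95 p [ 0.5617 -0.1652  0.0317] toolx [-0.0033 -0.0012 -1.    ] y-axis yaw 6.2 | shift [ 0.      0.0012 -0.0004] roll -0.0 F [-9.1  -0.93  4.07] M [-0.13  1.94  0.1 ] op 0.0127 q6 67.5
side bar rect U,T [55.1 -0.5] [149.7  60.2] 89.73 (792, array([25.7, 43.1, 82.7]), array([-73.9, -40.8,  68.2]))
  yel+ (49, array([-30.3,  -1.5,  25.9]), array([75.6, 79.6, 82.8])) yel- (100, array([-29.4,  13.5,  58.4]), array([-80.8, -77.7, -75.1]))
  padL 0 padR (36, array([75.7, 79.6, 82.9]), array([-59.7, -46.2, -29.2]))
top bar rect U,T [52.7 43.9] [64.  61.8] 87.82 (239, array([23.5, 55.1, 82.1]), array([17.6, 50.9, 74.7]))
  yel+ 0 yel- 0
  padL 0 padR 0
t 15.05 p [ 0.5617 -0.1652  0.0317] toolx [-0.0033 -0.0012 -1.    ] y-axis yaw 6.2 | shift [ 0.      0.0012 -0.0004] roll -0.0 F [-8.49 -1.31  4.13] M [-0.18  1.91  0.05] op 0.013 q6 67.5
```

Request:
{"fn": "apply_moves", "kwargs": {
  "commands": [
    [-0.0006,0.001,0,0,-1],
    [-0.0006,0.002,0,0,-1],
    [-0.0006,0.002,0,0,-1],
    [-0.0006,0.002,0,0,-1],
    [-0.0006,0.002,0,0,-1]
  ]
}}

```text
time: 15.55
ee_pos: [0.5622, -0.1651, 0.0318]
tcp_rot: [-84.7, 89.6, -168.5]
wrist_force: [-9.8, -1.9, 2.5]
opening: 0.0127
```

```bash
python3 -c "
from h import *
plan(.5628,-.1646,.0317,6.2);look();plan(.5628,-.1646,.0317,6.2)"
```

```text
t 15.55 p [ 0.5622 -0.1651  0.0318] toolx [-0.0066 -0.0013 -1.    ] y-axis yaw 6.17 | shift [ 0.0001  0.0007 -0.0004] roll -0.0004 F [-9.75 -1.92  2.51] M [-0.24  1.94  0.03] op 0.0127 q6 67.5
side bar rect U,T [54.5  0.1] [ 59.7 150.5] 0.56 (802, array([26.3, 43.7, 83. ]), array([-74.1, -40.9,  68.3]))
  yel+ (48, array([-29.6,  -2. ,  27.2]), array([76.5, 79.8, 83.1])) yel- (101, array([-28.2,  13.9,  58. ]), array([-80.3, -78.1, -75.3]))
  padL 0 padR (35, array([76. , 79.3, 82.7]), array([-59.7, -47.9, -28.9]))
top bar rect U,T [54.  43.6] [61.6 65.2] 0.03 (226, array([24.3, 54.4, 81.7]), array([15.7, 48.6, 74.7]))
  yel+ 0 yel- 0
  padL 0 padR 0
t 15.65 p [ 0.5622 -0.1651  0.0318] toolx [-0.0065 -0.0014 -1.    ] y-axis yaw 6.17 | shift [ 0.0001  0.0007 -0.0004] roll -0.0005 F [-8.7  -1.33  2.16] M [-0.25  1.91  0.07] op 0.0128 q6 67.5
```

Request:
{"fn": "apply_moves", "kwargs": {
  "commands": [
    [0.0004,-0.004,0,0,-1],
    [0.0008,-0.008,0,0,-1],
    [0.001,-0.011,0,0,-1],
    [0.001,-0.014,0,0,-1]
  ]
}}

```text
time: 16.05
ee_pos: [0.5491, -0.1668, 0.0317]
tcp_rot: [-72.6, 89.7, -156.4]
wrist_force: [1.8, -0.1, 0.7]
opening: 0.0129
```

Request:
{"fn": "apply_moves", "kwargs": {
  "commands": [
    [0.001,-0.003,0,0,-1],
    [0.001,-0.006,0,0,-1]
  ]
}}

```text
time: 16.25
ee_pos: [0.5443, -0.1675, 0.0317]
tcp_rot: [-27.1, 89.9, -110.9]
wrist_force: [4.0, -0.2, 6.1]
opening: 0.0128
```

Request:
{"fn": "apply_moves", "kwargs": {
  "commands": [
    [0.001,-0.003,0,0,-1],
    [0.001,-0.006,0,0,-1]
  ]
}}

```text
time: 16.45
ee_pos: [0.5395, -0.1683, 0.0318]
tcp_rot: [37.4, 89.8, -46.4]
wrist_force: [4.5, 1.2, 6.0]
opening: 0.0125
```

```bash
python3 -c "
from h import *
plan(.5644,-.1646,.0317,6.2)"
```

```text
t 16.45 p [ 0.5395 -0.1683  0.0318] toolx [ 0.0023 -0.0025 -1.    ] y-axis yaw 6.2 | shift [ 0.0001  0.0252 -0.0009] roll 0.0 F [4.46 1.21 6.01] M [ 0.31 -0.91 -0.05] op 0.0125 q6 66.5
```

Request:
{"fn": "apply_moves", "kwargs": {
  "commands": [
    [-0.0004,0.004,-0.0007,0,-1],
    [-0.0004,0.008,-0.0007,0,-1],
    [-0.0004,0.012,-0.0007,0,-1],
    [-0.0004,0.016,-0.0007,0,-1],
    [-0.0004,0.018,-0.0007,0,-1],
    [-0.0004,0.02,-0.0007,0,-1],
    [-0.0004,0.022,-0.0007,0,-1],
    [-0.0004,0.0235,-0.0007,0,-1],
    [-0.0004,0.025,-0.0007,0,-1],
    [-0.0004,0.0252,-0.0007,0,-1],
    [-0.0004,0.0252,-0.0007,0,-1],
    [-0.0004,0.0252,-0.0007,0,-1]
  ]
}}

```text
time: 17.65
ee_pos: [0.5628, -0.1649, 0.0317]
tcp_rot: [-33.9, 89.8, -117.7]
wrist_force: [-9.1, -0.9, 2.6]
opening: 0.0126
```

```bash
python3 -c "
from h import *
plan(.5631,-.1646,.0317,6.2);look();plan(.5631,-.1646,.0317,6.2)"
```

```text
t 17.65 p [ 0.5628 -0.1649  0.0317] toolx [-0.0013 -0.0025 -1.    ] y-axis yaw 6.17 | shift [-0.      0.0003 -0.0003] roll -0.0005 F [-9.15 -0.87  2.62] M [-0.09  2.15  0.05] op 0.0126 q6 67.6
side bar rect U,T [55.4  0.4] [ 58.6 151.3] 0.13 (790, array([27. , 44.4, 83. ]), array([-74.1, -40.8,  68.9]))
  yel+ (49, array([-29.1,  -2.3,  30. ]), array([76.7, 79.7, 82.5])) yel- (100, array([-28.9,  13.5,  58.2]), array([-80.7, -77.9, -74.9]))
  padL 0 padR (30, array([77. , 79.9, 83.1]), array([-61.2, -44.9, -28.3]))
top bar rect U,T [53.6 44.7] [63.3 61.9] 89.72 (232, array([24.1, 53.3, 82.4]), array([16.9, 48.7, 75.6]))
  yel+ 0 yel- 0
  padL 0 padR 0
t 17.75 p [ 0.5628 -0.1649  0.0317] toolx [-0.0013 -0.0024 -1.    ] y-axis yaw 6.17 | shift [-0.      0.0004 -0.0003] roll -0.0004 F [-9.2  -0.92  3.49] M [-0.02  2.15  0.06] op 0.013 q6 67.6
```

Request:
{"fn": "apply_moves", "kwargs": {
  "commands": [
    [-0.0003,0.001,0,0,-1],
    [-0.0003,0.0018,0,0,-1],
    [-0.0003,0.002,0,0,-1],
    [-0.0003,0.002,0,0,-1],
    [-0.0003,0.002,0,0,-1],
    [-0.0003,0.002,0,0,-1]
  ]
}}

```text
time: 18.35
ee_pos: [0.563, -0.1649, 0.0318]
tcp_rot: [-68.0, 89.7, -151.9]
wrist_force: [-12.3, 0.2, 5.9]
opening: 0.0125
```

```bash
python3 -c "
from h import *
plan(.5631,-.1646,.0317,6.2);look()
for i in range(4): c=cams.camera('side'); print(np.round(bot.get_obs()['wrist_force'],2))
plan(.5631,-.1646,.0317,6.2)
cv2.imwrite('pics/end.png',cv2.resize(c['frame'][150:400,200:480],None,fx=2.4,fy=2.4,interpolation=cv2.INTER_CUBIC))"
```

```text
t 18.35 p [ 0.563  -0.1649  0.0318] toolx [-0.0051 -0.0027 -1.    ] y-axis yaw 6.14 | shift [ 0.0001  0.0002 -0.0003] roll -0.001 F [-12.35   0.24   5.88] M [-0.09  2.46  0.07] op 0.0125 q6 67.6
side bar rect U,T [55.9 -0.2] [150.6  58.5] 89.75 (802, array([27.2, 45. , 83.5]), array([-73.8, -41. ,  69.6]))
  yel+ (51, array([-29.6,   0.2,  29.9]), array([76.9, 79.7, 83.4])) yel- (99, array([-29.4,  12.7,  58.8]), array([-80.3, -78.1, -75.2]))
  padL 0 padR (30, array([77.4, 79.9, 82.6]), array([-59.9, -47.5, -28.1]))
top bar rect U,T [53.7 45.8] [63.1 61. ] 84.65 (237, array([24.7, 54.3, 83.9]), array([16.4, 49. , 75.7]))
  yel+ 0 yel- 0
  padL 0 padR 0
[-12.12  -0.84   5.66]
[-12.07  -2.39   5.56]
[-12.2   -1.33   6.02]
[-11.97  -0.83   5.56]
t 18.65 p [ 0.563  -0.1649  0.0318] toolx [-0.005  -0.0027 -1.    ] y-axis yaw 6.14 | shift [ 0.0001  0.0002 -0.0003] roll -0.001 F [-11.97  -0.83   5.56] M [-0.12  2.49  0.05] op 0.0129 q6 67.6
```

View pics/end.png

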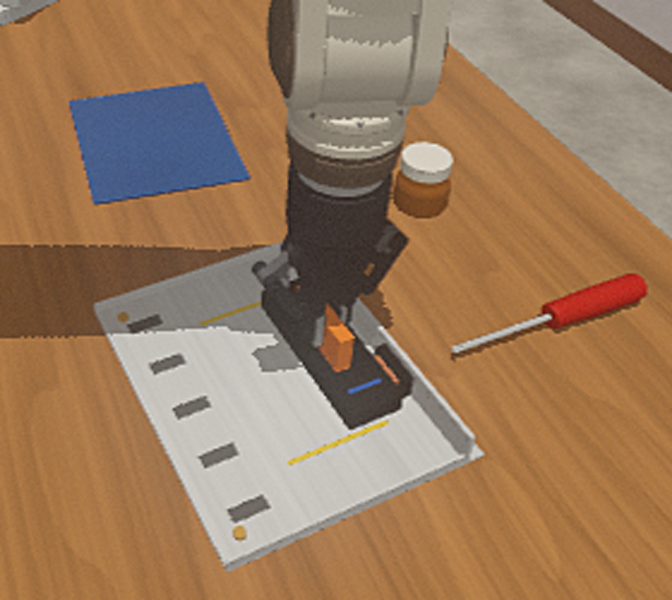

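Pressing further mostly loaded the floor friction, so the force reading is ambiguous. I'll measure the pad force with the bar just clear of the floor, then seat it again.

Request:
{"fn": "apply_moves", "kwargs": {
  "commands": [
    [0.0004,-0.004,0,0,-1],
    [0.0008,-0.008,0,0,-1],
    [0.001,-0.011,0,0,-1],
    [0.001,-0.014,0,0,-1]
  ]
}}

```text
time: 19.05
ee_pos: [0.5501, -0.1665, 0.0317]
tcp_rot: [-41.1, 89.8, -124.9]
wrist_force: [5.1, 1.4, 7.2]
opening: 0.0129
```

Request:
{"fn": "apply_moves", "kwargs": {
  "commands": [
    [0.001,-0.003,0,0,-1],
    [0.001,-0.006,0,0,-1]
  ]
}}

```text
time: 19.25
ee_pos: [0.5453, -0.1673, 0.0317]
tcp_rot: [9.4, 89.8, -74.5]
wrist_force: [4.9, 0.3, 6.8]
opening: 0.013
```

Request:
{"fn": "apply_moves", "kwargs": {
  "commands": [
    [0.001,-0.003,0,0,-1],
    [0.001,-0.006,0,0,-1]
  ]
}}

```text
time: 19.45
ee_pos: [0.5405, -0.1681, 0.0318]
tcp_rot: [40.8, 89.7, -43.0]
wrist_force: [4.4, 1.1, 7.3]
opening: 0.0126
```

```bash
python3 -c "
from h import *
plan(.5644,-.1648,.0317,6.2)"
```

```text
t 19.45 p [ 0.5405 -0.1681  0.0318] toolx [ 0.0042 -0.0039 -1.    ] y-axis yaw 6.17 | shift [ 0.0002  0.0241 -0.0007] roll -0.0006 F [4.42 1.08 7.28] M [ 0.41 -0.85 -0.12] op 0.0126 q6 66.6
```

Request:
{"fn": "apply_moves", "kwargs": {
  "commands": [
    [-0.0018,0.002,-0.0007,0,-1],
    [-0.0018,0.007,-0.0007,0,-1],
    [-0.0018,0.011,-0.0007,0,-1],
    [-0.0018,0.015,-0.0007,0,-1],
    [-0.0018,0.018,-0.0007,0,-1],
    [-0.0018,0.02,-0.0007,0,-1],
    [-0.0018,0.022,-0.0007,0,-1],
    [-0.0018,0.024,-0.0007,0,-1],
    [-0.0018,0.024,-0.0007,0,-1],
    [-0.0018,0.024,-0.0007,0,-1],
    [-0.0018,0.024,-0.0007,0,-1]
  ]
}}

```text
time: 20.55
ee_pos: [0.5625, -0.1649, 0.0331]
tcp_rot: [-4.4, 89.8, -88.3]
wrist_force: [-9.4, -1.1, 2.5]
opening: 0.0125
```

```bash
python3 -c "
from h import *
plan(.5628,-.1648,.0317,6.17)
for i in range(4): c=cams.camera('side'); print(np.round(bot.get_obs()['wrist_force'],2))
plan(.5628,-.1648,.0317,6.17)"
```

```text
t 20.55 p [ 0.5625 -0.1649  0.0331] toolx [ 1.0e-04 -4.1e-03 -1.0e+00] y-axis yaw 6.14 | shift [ 0.0014  0.0004 -0.0001] roll -0.0005 F [-9.41 -1.12  2.53] M [-0.21  2.18  0.06] op 0.0125 q6 67.6
[-10.3   -0.89   0.92]
[-8.43 -1.11  1.25]
[-9.33 -1.05  0.93]
[-8.77 -1.3   0.22]
t 20.75 p [ 0.5624 -0.1649  0.0331] toolx [ 1.0e-04 -4.1e-03 -1.0e+00] y-axis yaw 6.14 | shift [ 0.0014  0.0004 -0.0001] roll -0.0005 F [-8.77 -1.3   0.22] M [-0.28  2.13  0.09] op 0.0129 q6 67.6
```

Request:
{"fn": "apply_moves", "kwargs": {
  "commands": [
    [0.0004,0.001,0,0,-1],
    [0.0008,0.002,0,0,-1],
    [0.0012,0.0023,0,0,-1],
    [0.0016,0.0023,0,0,-1],
    [0.0018,0.0023,0,0,-1],
    [0.0018,0.0023,0,0,-1],
    [0.0018,0.0023,0,0,-1],
    [0.0018,0.0023,0,0,-1]
  ]
}}

```text
time: 21.55
ee_pos: [0.5629, -0.165, 0.0317]
tcp_rot: [-43.4, 89.7, -127.3]
wrist_force: [-13.5, -1.3, 8.3]
opening: 0.0127
```

```bash
python3 -c "
from h import *
plan(.5630,-.1648,.0317,6.17);look()
for i in range(4): c=cams.camera('side'); print(np.round(bot.get_obs()['wrist_force'],2))
plan(.5630,-.1648,.0317,6.17)"
```

```text
t 21.55 p [ 0.5629 -0.165   0.0317] toolx [-0.0034 -0.0045 -1.    ] y-axis yaw 6.11 | shift [ 0.      0.0001 -0.0002] roll -0.001 F [-13.46  -1.32   8.26] M [-0.06  2.77  0.16] op 0.0127 q6 67.7
side bar rect U,T [54.8 -0.3] [ 58.8 149.6] 1.02 (798, array([27.1, 44.2, 83.1]), array([-74. , -40.6,  68.2]))
  yel+ (50, array([-28.8,  -0.9,  30. ]), array([76.8, 79.6, 82.7])) yel- (100, array([-29. ,  13.4,  58.5]), array([-81. , -77.9, -75.4]))
  padL 0 padR (30, array([76.8, 80. , 82.8]), array([-59.2, -46.2, -28.6]))
top bar rect U,T [53.8 46.1] [58.8 60.9] 86.55 (228, array([24.7, 56. , 82.1]), array([18.1, 49.6, 74.5]))
  yel+ 0 yel- 0
  padL 0 padR 0
[-13.24  -1.38   8.08]
[-13.29  -2.11   8.86]
[-13.59  -1.62   8.5 ]
[-13.26  -1.72   8.27]
t 21.85 p [ 0.5629 -0.165   0.0318] toolx [-0.0034 -0.0045 -1.    ] y-axis yaw 6.11 | shift [ 0.0001  0.0001 -0.0001] roll -0.001 F [-13.26  -1.72   8.27] M [-0.04  2.78  0.16] op 0.0129 q6 67.7
```

Request:
{"fn": "apply_moves", "kwargs": {
  "commands": [
    [0.0002,-0.004,0,0,-1],
    [0.0004,-0.008,0,0,-1],
    [0.0006,-0.011,0,0,-1],
    [0.0008,-0.014,0,0,-1]
  ]
}}

```text
time: 22.25
ee_pos: [0.5499, -0.1666, 0.0317]
tcp_rot: [-16.5, 89.7, -100.4]
wrist_force: [2.9, 0.8, 2.9]
opening: 0.0124
```

Request:
{"fn": "apply_moves", "kwargs": {
  "commands": [
    [0.001,-0.001,0.003,0,-1],
    [0.001,-0.002,0.005,0,-1]
  ]
}}

```text
time: 22.45
ee_pos: [0.5491, -0.1713, 0.0317]
tcp_rot: [11.2, 89.8, -72.7]
wrist_force: [1.1, 4.1, 6.4]
opening: 0.0129
```

Request:
{"fn": "apply_moves", "kwargs": {
  "commands": [
    [0.001,-0.003,0.002,0,-1],
    [0.001,-0.006,0.004,0,-1]
  ]
}}

```text
time: 22.65
ee_pos: [0.5447, -0.1758, 0.0318]
tcp_rot: [44.7, 89.7, -39.1]
wrist_force: [2.6, 2.2, 4.9]
opening: 0.0124
```

```bash
python3 -c "
from h import *
plan(.5645,-.1648,.0317,6.2)"
```

```text
t 22.65 p [ 0.5447 -0.1758  0.0318] toolx [ 0.0042 -0.0034 -1.    ] y-axis yaw 6.19 | shift [ 0.0001  0.0209 -0.0088] roll -0.0001 F [2.58 2.17 4.94] M [ 0.76 -0.54 -0.06] op 0.0124 q6 66.0
```

Request:
{"fn": "apply_moves", "kwargs": {
  "commands": [
    [-0.0012,0.002,-0.002,0,-1],
    [-0.0012,0.004,-0.005,0,-1],
    [-0.0012,0.006,-0.0088,0,-1],
    [-0.0008,0.009,-0.0088,0,-1],
    [-0.0004,0.012,-0.0088,0,-1],
    [-0.0004,0.015,-0.0088,0,-1],
    [-0.0004,0.0175,-0.0088,0,-1],
    [-0.0004,0.0195,-0.0088,0,-1],
    [-0.0004,0.0207,-0.0088,0,-1],
    [-0.0004,0.0209,-0.0088,0,-1],
    [-0.0004,0.0209,-0.0088,0,-1],
    [-0.0004,0.0209,-0.0088,0,-1]
  ]
}}

```text
time: 23.85
ee_pos: [0.5628, -0.1648, 0.0318]
tcp_rot: [-1.1, 89.8, -84.9]
wrist_force: [-9.9, 1.0, 2.8]
opening: 0.0128
```

```bash
python3 -c "
from h import *
plan(.5630,-.1648,.0317,6.2);look()
for i in range(6): c=cams.camera('side'); print(np.round(bot.get_obs()['wrist_force'],2))
plan(.5630,-.1648,.0317,6.2)
cv2.imwrite('pics/end2.png',cv2.resize(c['frame'][230:400,260:430],None,fx=3.4,fy=3.4,interpolation=cv2.INTER_CUBIC))"
```

```text
t 23.85 p [ 0.5628 -0.1648  0.0318] toolx [ 3.0e-04 -3.2e-03 -1.0e+00] y-axis yaw 6.17 | shift [0.0001 0.0002 0.0001] roll -0.0006 F [-9.93  1.01  2.8 ] M [0.17 2.15 0.06] op 0.0128 q6 67.6
side bar rect U,T [55.7  0.3] [150.4  58.5] 89.96 (789, array([27. , 44.8, 83.6]), array([-73.6, -40.7,  68.9]))
  yel+ (50, array([-30. ,  -1.7,  27.9]), array([76.3, 79.6, 83.4])) yel- (100, array([-28.6,  13.7,  58.2]), array([-80.4, -78.2, -75.5]))
  padL 0 padR (27, array([77.1, 79.9, 82.9]), array([-59.4, -46.2, -28.8]))
top bar rect U,T [54.  46.2] [61.9 61. ] 0.04 (238, array([24.1, 55.3, 83.5]), array([19.8, 50.4, 76. ]))
  yel+ 0 yel- 0
  padL 0 padR 0
[-10.28  -0.04   2.85]
[-10.51   1.05   2.98]
[-11.16   0.49   2.6 ]
[-9.04 -0.17  2.08]
[-10.03   0.29   2.47]
[-10.32   1.54   2.78]
t 24.25 p [ 0.5628 -0.1647  0.0318] toolx [ 3.0e-04 -3.1e-03 -1.0e+00] y-axis yaw 6.17 | shift [0.0001 0.0002 0.0001] roll -0.0006 F [-10.32   1.54   2.78] M [0.16 2.17 0.1 ] op 0.0133 q6 67.6
```

View pics/end2.png

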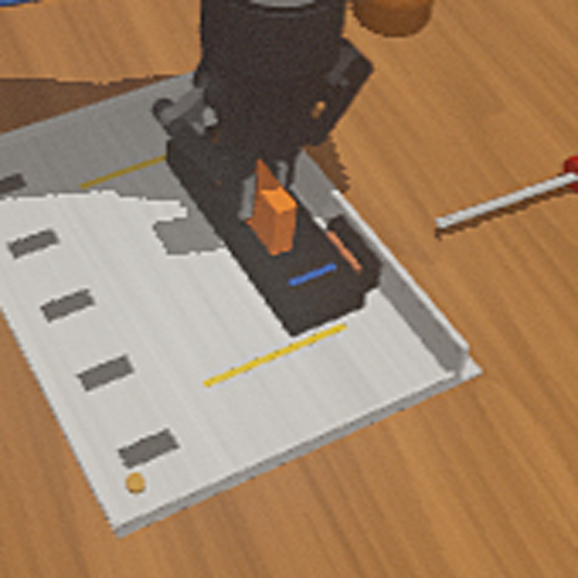

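The bar lies flat at tray yaw with its near end just inside the yellow line (around (275,355)), and the pad behind it is about halfway in. The push is steady at about 10 N, so I'm handing it in.

```bash
python3 -c "
from h import *
print(bot.job_done())"
```

```text
the job is handed in; nothing more can be done
None
```

I picked the black bar up by its orange grip, set it on the tray between the yellow marks, and pressed it against the copper pads. I handed the job in at about 24 s, still gripping and pushing.

**Last checks**
- **Push:** the wrist force was steady at about 10 N (9.0–11.2 N over six readings).
- **Pad travel:** I put it at about 6.5–7 mm of the 14 mm, from a push with the bar held just clear of the floor and the tool's travel.
- **Squareness and sharing:** the bar was turned 6.17° against the tray's 6.2°, and the twist at the wrist was about 0.1 N·m or less. Both suggest an even share to within about 1 N. Only the right pad could be seen, so the left pad's travel was not checked directly.
- **Position:** the bar was centred to within about 1 mm of the midpoint between the yellow lines.
- **Flatness:** the tool was tilted less than 0.2° and at the height where the bar rests on the tray.

**What disagreed**
- **Early pushes:** they read up to 13.5 N, partly from friction with the tray floor, and the tool tipped about 0.5°. I backed off and pushed in again each time.
- **Remaining error:** some floor friction is probably still in the final reading, so the true force on the pads may differ from 10 N by about 1 N.
- **Camera offset:** the two cameras disagreed by 2–3 mm along x, so I placed the bar using the side camera only.

The jar and screwdriver look unmoved in the late pictures. I didn't check the router again after the start; the arm never went near it.

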